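# Roll the belt idler onto the roller rest

### The job

The belt idler stands on its rim on the bench. Take it by the ends of its axle and roll it along on its rim, upright, not dragged or lifted off the bench, to the roller rest; then, keeping it in touch, ease it up over the near roller and down so that it sits squarely between the two rollers, and let go, ready for the run-out check. Lean on it only lightly: do not press its rim hard on the bench or on the rest, do not let it drop onto the rollers, and leave the other things where they are.

Things in the scene. Friction and masses are not known exactly. Their poses are not given: they have to be found in the camera images.
- pulley: Belt idler: flanged aluminium wheel standing on its rim. Rim 90 mm diameter (radius 45), 26 mm wide; about 0.5 kg (up to 30 % more or less). Origin at its centre, 45 mm above the bench. x axis along its level axle; y and z turn with the wheel, z starts pointing up. Only its 26 mm width keeps it from falling, and it rolls away if pushed along.
- axle_mid (a point): Middle of the idler's steel axle (the wheel's centre): a 16 mm round bar, 54 mm from end to end along its x axis, its flat ends 14 mm proud of the rim on each side. The wheel turns freely on it on ball bearings, so with the axle's ends held between two fingers the wheel still rolls.
- rest: Roller rest, screwed to the bench: two grey cheek plates 92 mm long, 17 mm high, 4 mm thick, 44 mm apart inside, with 4 mm high feet out to 84 mm overall; between them two free steel rollers, one near each end. Origin at its middle on the bench surface; x along the rollers, y along the rolling direction, level; can be entered from either end.
- rest_mid (a point): Point over the rest's middle, 7 mm above the bench, level with the roller axes. Rollers: 12 mm diameter, 42 mm long, tops 13 mm high. Each sits in a slot of the cheeks, locked by hand anywhere from 17 to 27 mm (y) from this point, the two not alike; the setting is not measured: see or feel it. It holds against any push up to 60 N.
- seat (a point): About where the idler's centre ends: over the rest's middle, 53 mm above the bench (50 to 55 high and up to 5 mm off along y, as the rollers are set), resting on both rollers, clear of the bench. Coming in, the rim on the bench meets a roller when its centre is 34 mm short of the roller's axis, then goes round that axis in a 51 mm arc, 58 mm high at the top.
- table: The yellow workbench, rigid; its top is level at height 0.
- spanner: Bystander: steel spanner lying flat, 190 mm long; origin under its middle, x along it.
- driver: Bystander: screwdriver lying flat, 200 mm long, black handle; origin under its middle, x along it.
- binbox: Bystander: small open red plastic bin with nuts, 100 x 150 x 60 mm high; origin under its middle.
- indicator: Bystander: dial indicator on a magnetic base 50 x 58 x 55 mm, with a 195 mm high post and a sideways arm that reaches 130 mm from the post along its own -y; origin under the base.
Mind the look-alikes: they are no part of the job. Several things have the shape of the pulley; the one meant has the colours described above. Several things have the shape of the rest; the one meant has the colours described above.

How it is judged:
By the outcome, as a careful person would: the job done as asked, in the order asked, and still so for the second after the job is handed in, with the robot touching nothing.
It also fails if it takes over 72 s, if anything falls off the work surface, if the arm or the gripper's body presses on something with over 40 N, if the wrist force passes 120 N, or if a joint passes its speed limit or range.

### The arm

A 7-joint arm with a two-finger parallel gripper is mounted at the origin on the work surface. World frame = base frame: x ahead of the robot, y to its left, z up, the work surface at z = 0. Lengths are in m, angles in rad, forces in N, time in s.
With the tool pointing down it reaches from about 0.425 to 0.925 m from the base axis. Payload 6.8 kg.
Tool frame: the origin (TCP) lies at the very end of the fingers, on their centre line; the grasp point (between the pads) lies 19 mm behind it; x points along the fingers, y is the direction in which the jaws open and shut, and the axes are right-handed (so a half turn about x gives the same grasp; the last joint's range is limited). The gripper opens to 85 mm and grips with 20 to 120 N. Pads are 22 mm wide; open, the fingers measure 114 mm over their backs; the gripper's body (76 mm by 85 mm) begins 54 mm behind the grasp point. The pads swing forward as they close: fully open they stand 13 mm farther back than shut.
Start: joints at [-1.383, 0.477, 0.022, 1.555, -0.011, 1.109, -0.083], TCP at [0.197, 0.646, 0.231] pointing down, gripper open.
Joint ranges: [-2.96, 2.96], [-0.34, 2.1], [-1.41, 1.46], [0.24, 2.44], [-1.37, 4.51], [0.17, 1.92], [-2.96, 2.96]. Speed limits (rad/s): [2.39, 2.39, 3.14, 3.14, 3.14, 3.14, 3.14].

### API

Orientations are given as a rotation vector (axis times angle).
In Python, from bench import get_obs, grab_frame, camera_info, hand_in gives the robot as it stands.
- The arm moves only by the tool apply_moves, never from a script. Its argument "series" is text: rows parted by semicolons, each of 7 numbers parted by spaces: the turn, a rotation vector about the tool's x, y, z in rad, then the shift along the tool's x, y, z in m, then the opening, from 0 (shut) to 1 (fully open). In form: wx wy wz tx ty tz hand; .... A call has 1 to 12 rows; each row is the pose to reach, as a shift and turn from the pose commanded when the call began, along the tool's axes at that moment; what a row does not reach only later rows make up. A row lasts 1/8 s, in which the tool goes at most 62.5 mm and 10.7 degrees, less where a joint would pass 70% of its speed; a pose out of reach is approached as far as the arm can. A call with a gripper value outside its range is refused whole. The fingers move at their own pace and stop on an object; "force" is the grip in N (left out, the last holds). Time passes only in rows, so rows that repeat a pose let the fingers close. It gives the time, the measured TCP pose, the force and the opening at its end, in the units of the state.
- get_obs(): the state, without advancing time (a new reading comes with each control period).
- grab_frame(name): name is "scene" or "top" or "wrist"; returns the picture (400x640x3 uint8, blue, green, red); there is no depth.
- camera_info(name): a dict with "fov_y" (degrees; the focal length in pixels is half the picture's height over the tangent of half this angle, whatever the lens; pixels are square), "cx", "cy" (the principal point, pixels), "rvec" (rotation vector, rad) and "tvec" (3), from world to camera coordinates, as OpenCV has them. Camera axes: x right, y down, z forward; pixel columns grow to the right and rows downward; lengths in m; the calibration is good to about 2 mm. A picture is of the moment at which its call begins: read the wrist's pose just before it. camera_info takes no time and is no camera call; for the wrist camera it gives the pose at the moment of the call.
- hand_in(): hands the job in, once; it reports no verdict.
The state is a dict: "clock": time; "joints": joint angles; "qvel": joint speeds; "tau": joint torques, N m; "tcp_pos": TCP position; "orientation": TCP orientation; "contact_force": force on the tool from outside, world axes, zero at the start; "moment": the same for the moment, N m; "grip_width": finger opening in m.
Only numpy, scipy, OpenCV 4.12 (cv2) and the standard library are available. Lean on these libraries where they do the work, as an engineer would, in place of code of your own. Each camera call takes 0.05 s, during which the arm holds its last target.

## Working session

There is one attempt and no reset: what is moved stays moved. The work goes in short steps, Python scripts to look and compute and a tool call to move; the robot and the scene stay as the last step left them, time stands still between calls to the robot, and variables do not carry over. Pictures are saved under pics/ and viewed, and the job is handed in when it is done.

Besides the shell and the picture viewer there is one more tool, called after "Emit:" by a JSON object that holds its "op" and its "data". apply_moves: Moves the arm, as the interface text tells. Its arguments: {"type":"object","properties":{"series":{"type":"string"},"force":{"type":"number"}},"required":["series"]}

```bash
mkdir -p pics; ls; cat > h.py <<'E'
import numpy as np, cv2
from bench import get_obs, grab_frame, camera_info, hand_in
E
python3 - <<'E'
from h import *
o=get_obs()
for k,v in o.items(): print(k,np.round(v,4))
for n in ("scene","top","wrist"):
    c=camera_info(n); print(n,c)
    cv2.imwrite(f"pics/{n}0.png",grab_frame(n))
E
```

```text
pics
clock 0.0
joints [-1.3831  0.4778  0.0223  1.5565 -0.0115  1.1093 -0.0831]
qvel [-0.0007 -0.0009  0.001   0.0002 -0.0005  0.001  -0.0009]
tau [-1.00000e-04 -5.96443e+01  1.60790e+00 -2.81204e+01  1.24000e-02
  9.10000e-03  0.00000e+00]
tcp_pos [0.1966 0.6451 0.2303]
orientation [ 0.2307  1.5584 -0.2336]
contact_force [-0.3205 -0.6318 -0.0269]
moment [ 0.0648 -0.0307 -0.0368]
grip_width 0.0852
scene {'fov_y': 42.44652842061392, 'cx': 326.5944189521493, 'cy': 189.41580459884054, 'rvec': array([ 1.19879103,  2.28968759, -0.95827967]), 'tvec': array([ 0.29820248, -0.27516873,  1.87417053])}
top {'fov_y': 51.90871296193579, 'cx': 323.27136179621846, 'cy': 203.73176269975895, 'rvec': array([ 2.10168605, -2.09464327,  0.25387216]), 'tvec': array([-0.01983985,  0.58299206,  1.18795082])}
wrist {'fov_y': 58.33725662217522, 'cx': 319.97296397468415, 'cy': 197.77604723131637, 'rvec': array([-2.30064483, -1.7069297 , -0.2783147 ]), 'tvec': array([-0.67318318, -0.04211284,  0.38133396])}
```

View pics/scene0.png

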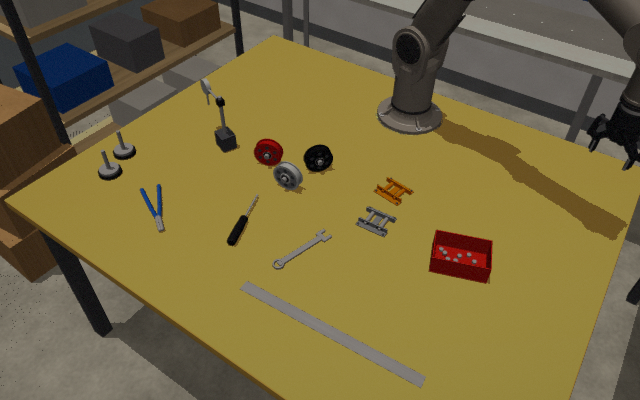

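View pics/top0.png

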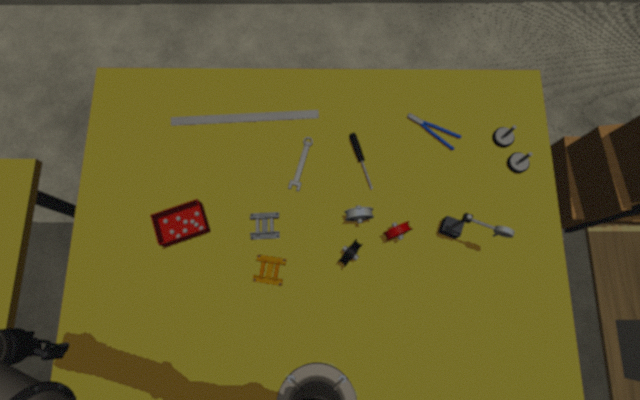

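View pics/wrist0.png

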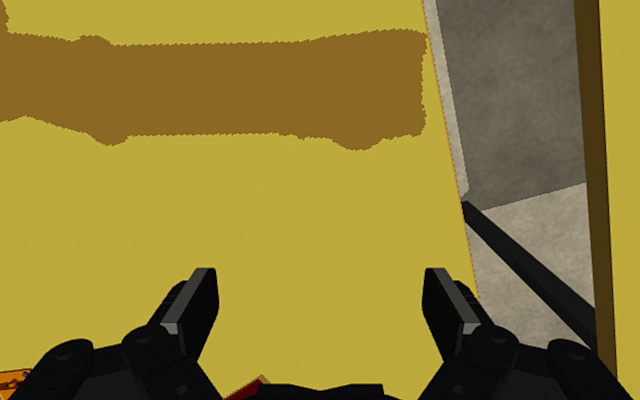

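The top view shows three wheels: silver (359,213), red (398,230) and black (350,252). It also shows two rests: grey (265,225) and orange (268,270). The bare-aluminium wheel and the grey rest fit the description. I'll confirm both in an enlarged crop.

```bash
python3 - <<'E'
from h import *
t=cv2.imread("pics/top0.png"); s=cv2.imread("pics/scene0.png")
a=cv2.resize(t[190:290,235:415],None,fx=4.4,fy=4.4,interpolation=cv2.INTER_CUBIC)
cv2.imwrite("pics/top0c.png",a[:600])
a=cv2.resize(s[130:245,245:425],None,fx=4.4,fy=4.4,interpolation=cv2.INTER_CUBIC)
cv2.imwrite("pics/scene0c.png",a[:600])
E
```

```text
(no output)
```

View pics/top0c.png

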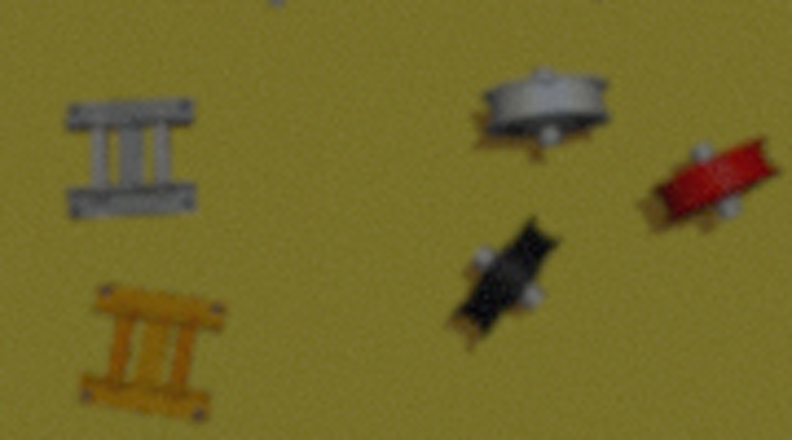

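View pics/scene0c.png

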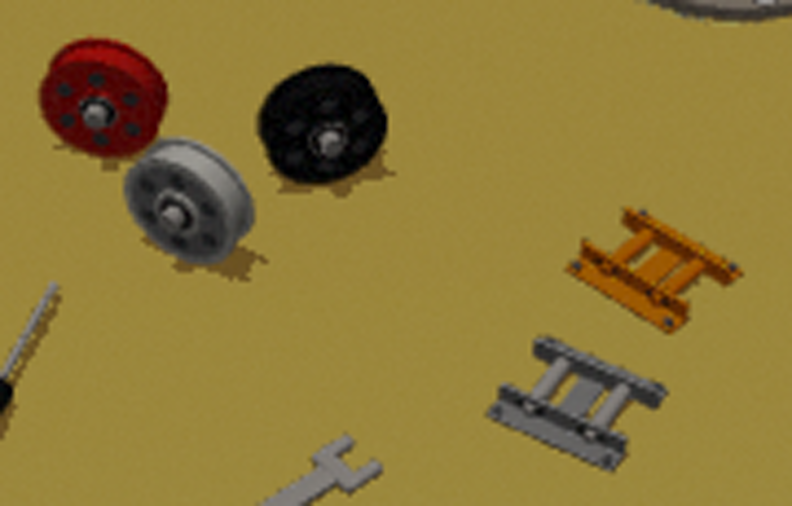

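Confirmed: the bare-aluminium wheel and the grey rest are the ones meant. The red and black wheels and the orange rest are decoys. Next, rough positions.

```bash
cat >> h.py <<'E'
from scipy.spatial.transform import Rotation as R
def ray(c,u,v,H=400):
    f=H/2/np.tan(np.radians(c["fov_y"])/2)
    Rm=R.from_rotvec(c["rvec"]).as_matrix(); C=-Rm.T@c["tvec"]
    d=Rm.T@np.array([(u-c["cx"])/f,(v-c["cy"])/f,1.]); return C,d
def onz(c,u,v,z):
    C,d=ray(c,u,v); return C+d*(z-C[2])/d[2]
def proj(c,p):
    f=200/np.tan(np.radians(c["fov_y"])/2)
    q=R.from_rotvec(c["rvec"]).as_matrix()@np.asarray(p)+c["tvec"]
    return np.array([c["cx"]+f*q[0]/q[2],c["cy"]+f*q[1]/q[2]])
def tri(c1,p1,c2,p2):
    C1,d1=ray(c1,*p1);C2,d2=ray(c2,*p2)
    s=np.linalg.lstsq(np.c_[d1,-d2],C2-C1,rcond=None)[0]
    a,b=C1+s[0]*d1,C2+s[1]*d2; return (a+b)/2,np.linalg.norm(a-b)
E
python3 - <<'E'
from h import *
c=camera_info("top"); s=camera_info("scene")
T=lambda u,v:(235+u/4.4-.4,190+v/4.4-.4)
S=lambda u,v:(245+u/4.4-.4,130+v/4.4-.4)
for p in [(544,75),(548,137)]: print("axle",onz(c,*T(*p),.045))
for p in [(172,214)]: print("axle scene",onz(s,*S(*p),.045))
for p in [(73,108),(187,104),(75,211),(188,205)]: print("rest",onz(c,*T(*p),.004))
for p in [(547,343),(660,392),(494,411),(612,464)]: print("rest scene",onz(s,*S(*p),.004))
for n,p in dict(red=[(702,152),(728,208)],black=[(483,257),(532,297)]).items():
  print(n,[onz(c,*T(*q),.045).round(3) for q in p])
o=get_obs(); Rt=R.from_rotvec(o["orientation"]).as_matrix(); print(Rt.round(3))
w=camera_info("wrist"); Rw=R.from_rotvec(w["rvec"]).as_matrix(); C=-Rw.T@w["tvec"]
print("cam in tool",Rt.T@(C-o["tcp_pos"]), (Rt.T@Rw.T).round(3))
E
```

```text
axle [ 0.57997745 -0.126976    0.045     ]
axle [ 0.53526514 -0.12901968  0.045     ]
axle scene [ 0.5747844  -0.12666204  0.045     ]
rest [0.563556   0.21242769 0.004     ]
rest [0.56685062 0.12964118 0.004     ]
rest [0.48801081 0.20768641 0.004     ]
rest [0.4926447  0.12676817 0.004     ]
rest scene [0.4956381  0.12764171 0.004     ]
rest scene [0.49106721 0.21152891 0.004     ]
rest scene [0.56873721 0.13106677 0.004     ]
rest scene [0.56398604 0.21672641 0.004     ]
red [array([ 0.525, -0.237,  0.045]), array([ 0.485, -0.254,  0.045])]
black [array([ 0.451, -0.083,  0.045]), array([ 0.423, -0.116,  0.045])]
[[-0.     0.291  0.957]
 [-0.001  0.957 -0.291]
 [-1.    -0.001  0.   ]]
cam in tool [-0.14257816 -0.000701   -0.08330355] [[ 0.001 -0.321  0.947]
 [ 1.     0.001 -0.   ]
 [-0.001  0.947  0.321]]
```

Emit:
{"op": "apply_moves", "data": {"series": "0.123 0 0 0.001 -0.036 0.046 0.7; 0.246 0 0 0.002 -0.072 0.092 0.7; 0.369 0 0 0.003 -0.107 0.137 0.7; 0.492 0 0 0.004 -0.143 0.183 0.7; 0.615 0 0 0.005 -0.179 0.228 0.7; 0.738 0 0 0.006 -0.215 0.274 0.7; 0.861 0 0 0.007 -0.250 0.320 0.7; 0.984 0 0 0.008 -0.286 0.366 0.7; 1.107 0 0 0.009 -0.322 0.411 0.7; 1.23 0 0 0.01 -0.358 0.457 0.7; 1.23 0 0 0.01 -0.358 0.457 0.7; 1.23 0 0 0.01 -0.358 0.457 0.7", "force": 20}}

```text
clock: 1.65
tcp_pos: [0.5291, 0.1704, 0.221]
orientation: [1.175, 1.231, -1.176]
contact_force: [-0.3, 0.5, 0.6]
grip_width: 0.0598
```

```bash
cat >> h.py <<'E'
def snap(name,n):
    c=camera_info(name); im=grab_frame(name); cv2.imwrite(f"pics/{n}.png",im)
    np.save(f"pics/{n}.npy",c,allow_pickle=True); return im,c
def load(n): return cv2.imread(f"pics/{n}.png"),np.load(f"pics/{n}.npy",allow_pickle=True).item()
def st():
    o=get_obs(); Rt=R.from_rotvec(o["orientation"]).as_matrix()
    print("t",o["clock"],"tcp",np.round(o["tcp_pos"],4),"F",np.round(o["contact_force"],2),"M",np.round(o["moment"],2),"w",round(o["grip_width"],4),"qv",np.abs(o["qvel"]).max().round(4))
    print("toolx",Rt[:,0].round(4),"tooly",Rt[:,1].round(4),"yaw(y)",np.degrees(np.arctan2(Rt[1,1],Rt[0,1])).round(2)); return o,Rt
E
python3 - <<'E'
from h import *
st(); print(get_obs()["joints"].round(3)); snap("wrist","w1")
E
```

```text
t 1.65 tcp [0.5291 0.1704 0.221 ] F [-0.32  0.54  0.64] M [ 0.05 -0.   -0.01] w 0.0598 qv 0.024
toolx [-8.e-04  2.e-04 -1.e+00] tooly [ 9.99e-01  4.56e-02 -8.00e-04] yaw(y) 2.61
[-0.797  0.31   0.462  1.879 -0.164  0.991 -0.218]
```

View pics/w1.png

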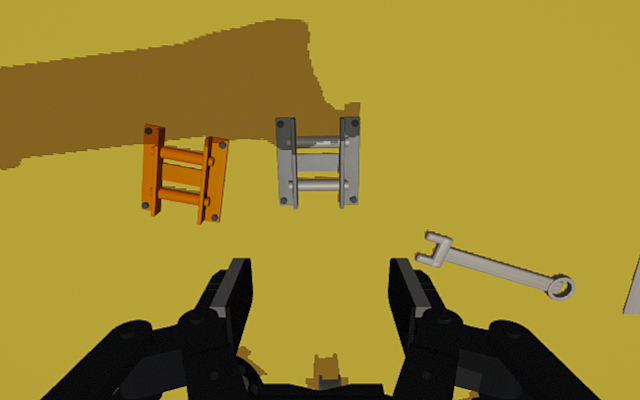

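The wrist view shows the grey rest squarely in the frame. Its screws are at about (280,124), (355,123), (284,200) and (353,198), with rollers near rows 142 and 185. I'll enlarge it to measure them.

```bash
python3 - <<'E'
from h import *
im,c=load("w1")
a=cv2.resize(im[105:215,265:370],None,fx=5.4,fy=5.4,interpolation=cv2.INTER_CUBIC)
cv2.imwrite("pics/w1c.png",a)
hsv=cv2.cvtColor(im,cv2.COLOR_BGR2HSV)
m=(im.max(2)<75).astype(np.uint8); m[:,:265]=0;m[:,370:]=0;m[:105]=0;m[215:]=0
n,l,s,ce=cv2.connectedComponentsWithStats(m)
for i in range(1,n): 
    if s[i,4]>8: print(s[i],ce[i].round(1),onz(c,*ce[i],.004).round(4))
# column profile center
for u in (310,318,326): print(u,[int(x) for x in im[130:200,u].mean(1)])
E
```

```text
[338 117  22  54 277] [347.8 130.6] [0.5543 0.2025 0.004 ]
[276 118  34  37 485] [286.2 134.6] [0.493  0.1956 0.004 ]
[298 137  17   1  17] [306. 137.] [0.5129 0.1941 0.004 ]
[296 157   1  21  21] [296. 167.] [0.5037 0.1628 0.004 ]
[297 187   1  18  18] [297.  195.5] [0.5055 0.1319 0.004 ]
[281 197   6   7  28] [283.2 199.8] [0.491  0.1264 0.004 ]
[350 196   6   7  24] [352.9 198.8] [0.5648 0.1311 0.004 ]
310 [89, 86, 86, 87, 90, 82, 70, 72, 82, 88, 92, 104, 108, 98, 88, 80, 93, 94, 115, 130, 135, 134, 138, 97, 109, 132, 136, 137, 135, 135, 137, 136, 136, 136, 136, 135, 135, 134, 134, 134, 135, 137, 135, 133, 133, 133, 137, 127, 96, 64, 77, 102, 120, 134, 151, 178, 184, 164, 145, 131, 107, 130, 134, 134, 133, 134, 135, 133, 132, 133]
318 [88, 86, 87, 88, 89, 82, 70, 73, 83, 88, 90, 105, 152, 178, 160, 142, 126, 100, 125, 135, 134, 133, 138, 99, 117, 138, 139, 139, 137, 139, 139, 139, 139, 138, 136, 136, 136, 136, 136, 136, 137, 138, 134, 133, 133, 140, 101, 83, 86, 65, 77, 102, 121, 135, 154, 179, 184, 161, 143, 129, 106, 129, 135, 133, 134, 134, 133, 133, 134, 133]
326 [88, 87, 87, 88, 87, 77, 68, 73, 82, 85, 99, 165, 187, 180, 155, 138, 125, 99, 123, 131, 135, 139, 112, 64, 121, 141, 140, 139, 139, 142, 141, 141, 138, 138, 138, 136, 137, 137, 136, 137, 135, 137, 134, 132, 134, 137, 121, 93, 85, 65, 81, 105, 120, 137, 155, 179, 185, 159, 143, 127, 107, 129, 135, 133, 133, 136, 133, 133, 134, 133]
```

View pics/w1c.png

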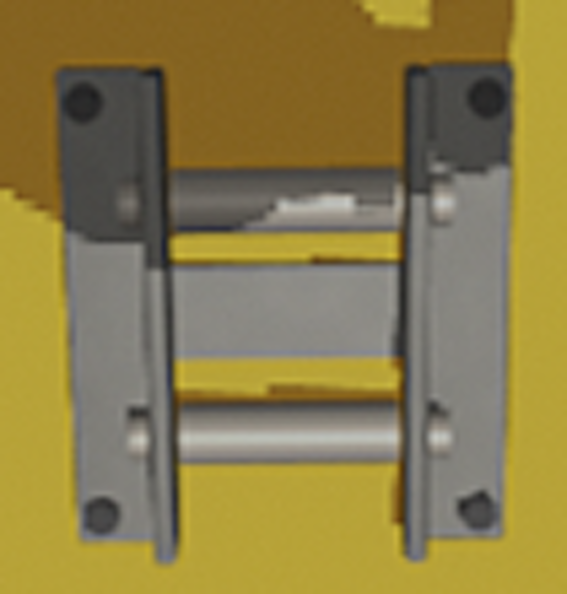

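```bash
python3 - <<'E'
from h import *
im,c=load("w1")
P=[onz(c,265+u/5.4-.4,105+v/5.4-.4,.004) for u,v in [(83,102),(486,97),(101,515),(477,510)]]
P=np.array(P);print(P.round(4)); m=P.mean(0)
yd=(P[0]+P[1]-P[2]-P[3]);xd=P[1]+P[3]-P[0]-P[2]
print("mid",m, "yaw from y",np.degrees(np.arctan2(-yd[0],yd[1])),"from x",np.degrees(np.arctan2(xd[1],xd[0])))
print("spans",np.linalg.norm(xd)/2,np.linalg.norm(yd)/2)
th=np.radians((np.degrees(np.arctan2(-yd[0],yd[1]))+np.degrees(np.arctan2(xd[1],xd[0])))/2)
ey=np.array([-np.sin(th),np.cos(th)]);ex=np.array([np.cos(th),np.sin(th)])
for n,(a,b) in dict(near=(178.8,190.5),far=(135.3,147.5)).items():
    C,d1=ray(c,318.5,a);_,d2=ray(c,318.5,b); d=d1/np.linalg.norm(d1)+d2/np.linalg.norm(d2)
    q=C+d*(.007-C[2])/d[2]; print(n,q.round(4),"rel",(q[:2]-m[:2])@ex,(q[:2]-m[:2])@ey)
    # apparent radius check
    ang=np.arccos(d1@d2/np.linalg.norm(d1)/np.linalg.norm(d2))/2; print("r",np.linalg.norm(q-C)*np.sin(ang))
# cheek top edges for mid: z=.017 cheeks outer/inner
for v in (130,195):
  row=im[v,270:365].mean(1).astype(int); print(v,row.tolist())
# scene/top re-projection
t=camera_info("top");print("top px",proj(t,[*m[:2],.004]))
s=camera_info("scene");print("scene px",proj(s,[*m[:2],.004]))
E
```

```text
[[0.4867 0.2063 0.004 ]
 [0.5604 0.2106 0.004 ]
 [0.4911 0.1262 0.004 ]
 [0.5649 0.1308 0.004 ]]
mid [0.52576772 0.1684751  0.004     ] yaw from y 3.1751665333117027 from x 3.4552507425565366
spans 0.0739034330929539 0.08007944981083233
near [0.5276 0.1458 0.007 ] rel 0.0005603972457314594 -0.02269823512182898
r 0.006068222995136109
far [0.5256 0.1908 0.007 ] rel 0.0011178519586335582 0.022298792489168603
r 0.00601150420129264
130 [88, 87, 87, 89, 89, 78, 69, 73, 71, 73, 72, 74, 73, 72, 72, 72, 72, 71, 73, 73, 65, 67, 76, 76, 51, 37, 77, 92, 89, 88, 87, 87, 89, 86, 87, 88, 87, 87, 88, 88, 89, 86, 86, 86, 88, 86, 86, 85, 88, 87, 87, 87, 87, 88, 87, 88, 88, 87, 87, 88, 88, 88, 87, 88, 88, 87, 87, 88, 91, 72, 49, 67, 76, 73, 60, 62, 73, 72, 73, 73, 75, 73, 74, 73, 74, 74, 71, 72, 67, 89, 125, 137, 133, 132, 133]
195 [132, 134, 133, 134, 133, 133, 134, 136, 116, 113, 124, 125, 126, 126, 127, 127, 128, 128, 127, 127, 129, 131, 110, 101, 117, 128, 96, 47, 112, 139, 134, 132, 133, 133, 133, 135, 134, 133, 134, 133, 134, 133, 133, 132, 133, 134, 134, 133, 134, 133, 133, 134, 134, 133, 134, 133, 136, 133, 135, 132, 134, 134, 132, 134, 134, 134, 138, 116, 87, 55, 78, 123, 124, 104, 110, 131, 129, 130, 129, 130, 133, 134, 138, 127, 113, 126, 135, 119, 129, 133, 134, 133, 133, 133, 132]
top px [264.50460569 225.82325946]
scene px [375.71099705 219.56017857]
```

Rest: middle (0.5258, 0.1685), yaw about 3.3°, rollers at −22.7 and +22.3 mm. The apparent roller radius came out at 6.0 mm, which is a good check. Next I'll look at the wheel.

Emit:
{"op": "apply_moves", "data": {"series": "0 0 0 0 0.003 0.055 0.85; 0 0 0 0 0.006 0.11 0.85; 0 0 0 0 0.008 0.165 0.85; 0 0 0 0 0.011 0.22 0.85; 0 0 0 0 0.013 0.265 0.85; 0 0 0 0 0.014 0.299 0.85; 0 0 0 0 0.014 0.299 0.85; 0 0 0 0 0.014 0.299 0.85"}}

```text
clock: 2.7
tcp_pos: [0.5571, -0.1258, 0.221]
orientation: [1.174, 1.233, -1.174]
contact_force: [0.4, -0.3, 0.2]
grip_width: 0.0727
```

```bash
python3 - <<'E'
from h import *
st(); im,c=snap("wrist","w2")
E
```

```text
t 2.7 tcp [ 0.5571 -0.1258  0.221 ] F [ 0.44 -0.26  0.15] M [ 0.05  0.01 -0.02] w 0.0727 qv 0.0136
toolx [-5.0e-04  1.2e-03 -1.0e+00] tooly [ 9.989e-01  4.790e-02 -4.000e-04] yaw(y) 2.75
```

View pics/w2.png

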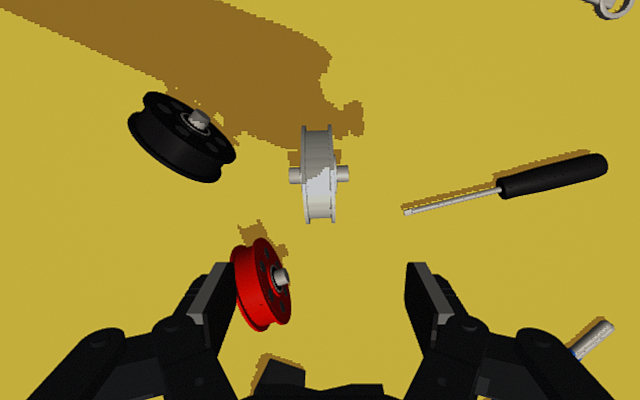

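The wrist view shows the silver wheel at (318,174) with axle ends near (290,174) and (348,173). The red and black wheels are well clear of it.

```bash
python3 - <<'E'
from h import *
im,c=load("w2")
a=cv2.resize(im[115:235,270:370],None,fx=5,fy=5,interpolation=cv2.INTER_CUBIC)
cv2.imwrite("pics/w2c.png",a)
hsv=cv2.cvtColor(im,cv2.COLOR_BGR2HSV)
m=(hsv[...,1]<70).astype(np.uint8); m[:,:275]=0;m[:,365:]=0;m[:115]=0;m[235:]=0
for v in range(118,230,4):
    u=np.where(m[v])[0]; print(v,(u.min(),u.max()) if len(u) else None,end="; ")
print()
for u in (289,291,293,295,297,343,345,347): 
    v=np.where(m[160:190,u])[0]+160; print(u,(v.min(),v.max()) if len(v) else None)
for v in (171,174,177): print(v,hsv[v,280:300,1].tolist(),hsv[v,340:360,1].tolist())
E
```

```text
118 None; 122 None; 126 (np.int64(302), np.int64(330)); 130 (np.int64(302), np.int64(331)); 134 (np.int64(301), np.int64(331)); 138 (np.int64(301), np.int64(331)); 142 (np.int64(301), np.int64(331)); 146 (np.int64(301), np.int64(332)); 150 (np.int64(301), np.int64(332)); 154 (np.int64(301), np.int64(333)); 158 (np.int64(301), np.int64(335)); 162 (np.int64(301), np.int64(335)); 166 (np.int64(300), np.int64(347)); 170 (np.int64(289), np.int64(347)); 174 (np.int64(289), np.int64(348)); 178 (np.int64(289), np.int64(347)); 182 (np.int64(290), np.int64(336)); 186 (np.int64(302), np.int64(336)); 190 (np.int64(302), np.int64(335)); 194 (np.int64(302), np.int64(334)); 198 (np.int64(303), np.int64(334)); 202 (np.int64(303), np.int64(334)); 206 (np.int64(304), np.int64(334)); 210 (np.int64(304), np.int64(334)); 214 (np.int64(305), np.int64(334)); 218 (np.int64(305), np.int64(334)); 222 (np.int64(306), np.int64(334)); 226 None; 
289 (np.int64(169), np.int64(181))
291 (np.int64(168), np.int64(183))
293 (np.int64(168), np.int64(183))
295 (np.int64(168), np.int64(183))
297 (np.int64(168), np.int64(183))
343 (np.int64(166), np.int64(181))
345 (np.int64(166), np.int64(181))
347 (np.int64(166), np.int64(181))
171 [178, 176, 177, 178, 177, 176, 179, 185, 143, 27, 17, 23, 26, 23, 23, 26, 24, 24, 25, 29] [28, 25, 26, 24, 26, 26, 22, 9, 75, 190, 178, 179, 177, 177, 177, 177, 177, 178, 176, 177]
174 [178, 177, 175, 176, 176, 177, 178, 185, 133, 29, 17, 23, 26, 26, 26, 26, 26, 24, 26, 29] [24, 24, 22, 24, 22, 22, 20, 13, 64, 175, 183, 177, 178, 176, 176, 176, 174, 176, 177, 177]
177 [175, 178, 177, 177, 176, 178, 180, 185, 145, 48, 17, 23, 25, 27, 25, 26, 27, 27, 25, 28] [24, 23, 24, 24, 25, 25, 24, 12, 63, 176, 182, 178, 177, 177, 177, 176, 177, 175, 174, 176]
```

View pics/w2c.png

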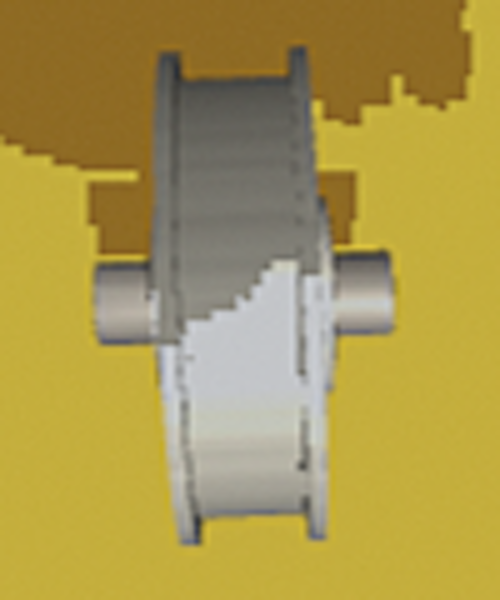

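```bash
python3 - <<'E'
from h import *
im,c=load("w2")
for z in (.045,.0525):
    a=onz(c,288.3,175.4,z);b=onz(c,348.1,173.5,z); d=b-a
    print(z,a.round(4),b.round(4),"len",np.linalg.norm(d),"yaw",np.degrees(np.arctan2(d[1],d[0])),"mid",((a+b)/2).round(4))
# mid y with axis z=.045
a=onz(c,288.3,175.4,.045);b=onz(c,348.1,173.5,.045)
# rim edges: left flange top-far corners vs near
L1=onz(c,301.,140,.08);L2=onz(c,304.5,214,.03)
# rim extreme points rows for lateral yaw: wheel front & back extremes at z~.045: top row, bottom row
for pu in [((301.5,125.5),(306,223.5)),((331,124.5),(335,222.5))]:
    A=[]
    C,d1=ray(c,*pu[0]);_,d2=ray(c,*pu[1])
    print([ (C+d*(.045-C[2])/d[2]).round(4) for d in (d1,d2)], "cam",C.round(4))
E
```

```text
0.045 [ 0.5273 -0.1313  0.045 ] [ 0.5821 -0.1268  0.045 ] len 0.05497934521954833 yaw 4.712560507650743 mid [ 0.5547 -0.1291  0.045 ]
0.0525 [ 0.5279 -0.1293  0.0525] [ 0.5814 -0.1249  0.0525] len 0.05368560131684936 yaw 4.712560507650724 mid [ 0.5546 -0.1271  0.0525]
[array([ 0.5379, -0.0854,  0.045 ]), array([ 0.5453, -0.1784,  0.045 ])] cam [ 0.5525 -0.0438  0.3637]
[array([ 0.5638, -0.0833,  0.045 ]), array([ 0.5731, -0.1759,  0.045 ])] cam [ 0.5525 -0.0438  0.3637]
```

Emit:
{"op": "apply_moves", "data": {"series": "-0.018 0 0 0 -0.0026 0.0031 0.85; -0.036 0 0 0.045 -0.0026 0.0031 0.85; -0.036 0 0 0.09 -0.0026 0.0031 0.85; -0.036 0 0 0.13 -0.0026 0.0031 0.85; -0.036 0 0 0.155 -0.0026 0.0031 0.85; -0.036 0 0 0.171 -0.0026 0.0031 0.85; -0.036 0 0 0.171 -0.0026 0.0031 0.85; -0.036 0 0 0.171 -0.0026 0.0031 0.85"}}

```text
clock: 3.75
tcp_pos: [0.5553, -0.1313, 0.0513]
orientation: [1.15, 1.245, -1.148]
contact_force: [-0.5, 0.3, 0.3]
grip_width: 0.0725
```

```bash
python3 - <<'E'
from h import *
st(); im,c=snap("wrist","w3")
E
```

```text
t 3.75 tcp [ 0.5553 -0.1313  0.0513] F [-0.49  0.28  0.27] M [0.01 0.   0.04] w 0.0725 qv 0.0091
toolx [ 1.7e-03 -1.0e-04 -1.0e+00] tooly [0.9967 0.0812 0.0017] yaw(y) 4.66
```

View pics/w3.png

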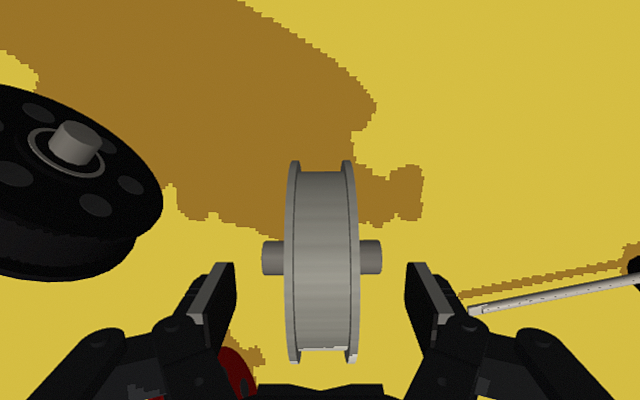

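The wheel stands between the fingers. The axle spans columns 262–381 at row 257, and the finger tips are at columns 236 and 405. Refining from this closer view.

```bash
python3 - <<'E'
from h import *
im,c=load("w3")
a=cv2.resize(im[145:375,180:460],None,fx=2.6,fy=2.6,interpolation=cv2.INTER_CUBIC)
cv2.imwrite("pics/w3c.png",a)
for v in (250,257,264): print(v,im[v,256:268].mean(1).astype(int).tolist(),im[v,374:388].mean(1).astype(int).tolist())
for u in (266,275,365,376): 
    g=im[230:285,u].mean(1).astype(int); print(u,g.tolist())
E
```

```text
250 [157, 155, 156, 158, 162, 133, 91, 94, 96, 95, 95, 96] [89, 90, 89, 90, 90, 90, 84, 103, 144, 159, 156, 157, 157, 156]
257 [156, 156, 157, 160, 141, 112, 108, 116, 116, 115, 117, 115] [105, 105, 105, 104, 105, 104, 103, 91, 137, 162, 158, 157, 156, 155]
264 [156, 157, 155, 158, 161, 137, 98, 106, 107, 107, 107, 108] [111, 110, 112, 109, 110, 109, 107, 110, 145, 161, 157, 157, 158, 155]
266 [104, 104, 103, 101, 95, 150, 161, 159, 157, 164, 118, 62, 59, 68, 74, 77, 82, 86, 92, 94, 95, 100, 101, 103, 108, 111, 115, 117, 115, 113, 112, 109, 111, 109, 107, 105, 104, 103, 100, 99, 96, 93, 89, 80, 60, 122, 156, 159, 157, 157, 157, 156, 157, 156, 156]
275 [103, 103, 104, 103, 104, 103, 103, 100, 95, 155, 126, 66, 61, 69, 74, 78, 82, 87, 92, 93, 94, 98, 100, 103, 108, 113, 115, 116, 116, 114, 112, 112, 110, 110, 107, 106, 104, 103, 101, 98, 96, 92, 89, 81, 59, 123, 157, 158, 156, 156, 156, 157, 157, 158, 156]
365 [157, 156, 157, 156, 156, 156, 157, 157, 165, 123, 62, 52, 59, 65, 70, 75, 80, 85, 86, 88, 89, 95, 96, 98, 103, 104, 107, 106, 107, 106, 108, 110, 111, 110, 111, 110, 108, 105, 103, 99, 97, 96, 88, 68, 126, 157, 159, 157, 156, 157, 157, 158, 156, 158, 156]
376 [156, 156, 157, 157, 158, 156, 157, 159, 164, 123, 63, 49, 58, 64, 69, 74, 81, 84, 87, 88, 89, 94, 96, 100, 103, 104, 104, 105, 106, 106, 107, 110, 109, 110, 112, 110, 108, 106, 102, 100, 97, 95, 87, 67, 125, 156, 159, 156, 157, 156, 157, 157, 158, 157, 157]
```

View pics/w3c.png

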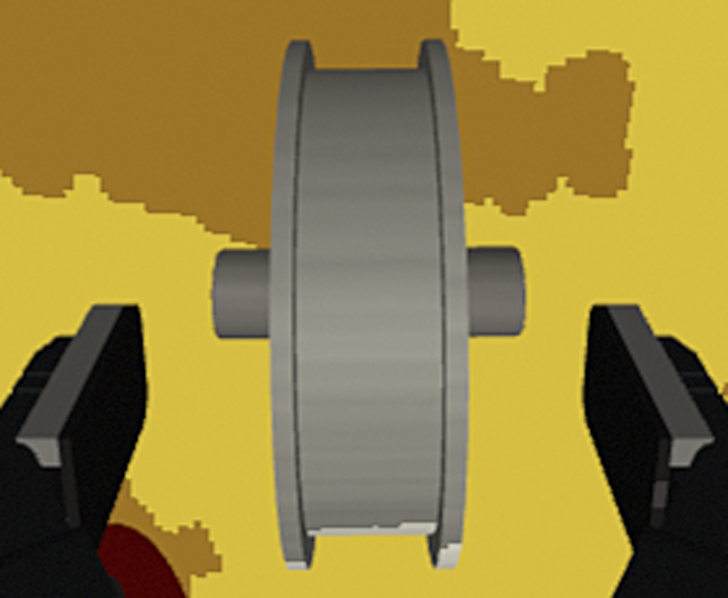

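```bash
python3 - <<'E'
from h import *
im,c=load("w3")
o,Rt=st()
for z in (.045,.0525):
    a=onz(c,260.6,257.4,z);b=onz(c,381.7,256.5,z); d=b-a
    m=(a+b)/2
    print(z,"len",np.linalg.norm(d),"yaw",np.degrees(np.arctan2(d[1],d[0])),"mid",m.round(4),"in tool",(Rt.T@(m-o["tcp_pos"])).round(4))
# rim extremes
for pu in [((294.5,160.3),(294.5,363)),((348,160),(351.5,362.5))]:
    A=[onz(c,*p,.06) for p in pu]; d=A[0]-A[1]; print([x.round(4) for x in A],np.degrees(np.arctan2(-d[0],d[1])))
C=ray(c,1,1)[0]; print("cam in tool",(Rt.T@(C-o["tcp_pos"])).round(4))
# finger tips midplane in image: row 262 inner tips
for v in (264,270,290,310):
  g=im[v].max(1).astype(int)<70
  L=[u for u in range(180,262) if g[u]];Rr=[u for u in range(384,460) if g[u]]
  print(v,L and max(L),Rr and min(Rr))
E
```

```text
t 3.8 tcp [ 0.5554 -0.1314  0.0514] F [-0.05 -0.   -1.01] M [-0.01  0.07  0.02] w 0.0726 qv 0.0022
toolx [ 2.e-03 -1.e-04 -1.e+00] tooly [0.9967 0.081  0.002 ] yaw(y) 4.64
0.045 len 0.05630741673615713 yaw 5.1751667244239625 mid [ 0.5549 -0.1287  0.045 ] in tool [ 0.0064 -0.0003 -0.0027]
0.0525 len 0.053470662692132194 yaw 5.175166724423954 mid [ 0.5545 -0.1247  0.0525] in tool [-0.0011 -0.0004 -0.0067]
[array([ 0.5406, -0.0805,  0.06  ]), array([ 0.5463, -0.1771,  0.06  ])] 3.41552672651962
[array([ 0.5609, -0.0787,  0.06  ]), array([ 0.5729, -0.1746,  0.06  ])] 7.139679632392153
cam in tool [-0.1425 -0.0008 -0.0824]
264 232 407
270 233 407
290 235 405
310 233 407
```

Emit:
{"op": "apply_moves", "data": {"series": "-0.01 0 0 0.005 0.0005 -0.0027 0.85; -0.01 0 0 0.013 0.0005 -0.0027 0.85; -0.01 0 0 0.021 0.0005 -0.0027 0.80; -0.01 0 0 0.0264 0.0005 -0.0027 0.75; -0.01 0 0 0.0264 0.0005 -0.0027 0.72; -0.01 0 0 0.0264 0.0005 -0.0027 0.72"}}

```text
clock: 4.55
tcp_pos: [0.5549, -0.1287, 0.024]
orientation: [1.142, 1.251, -1.142]
contact_force: [-0.2, -0.6, -0.4]
grip_width: 0.0616
```

```bash
python3 - <<'E'
from h import *
st(); im,c=snap("wrist","w4")
a=cv2.resize(im[200:400,200:440],None,fx=3,fy=3,interpolation=cv2.INTER_CUBIC)
cv2.imwrite("pics/w4c.png",a)
E
```

```text
t 4.55 tcp [ 0.5549 -0.1287  0.024 ] F [-0.22 -0.59 -0.42] M [-0.01 -0.02 -0.01] w 0.0616 qv 0.0047
toolx [ 1.e-04 -1.e-04 -1.e+00] tooly [9.959e-01 9.070e-02 1.000e-04] yaw(y) 5.2
```

View pics/w4c.png

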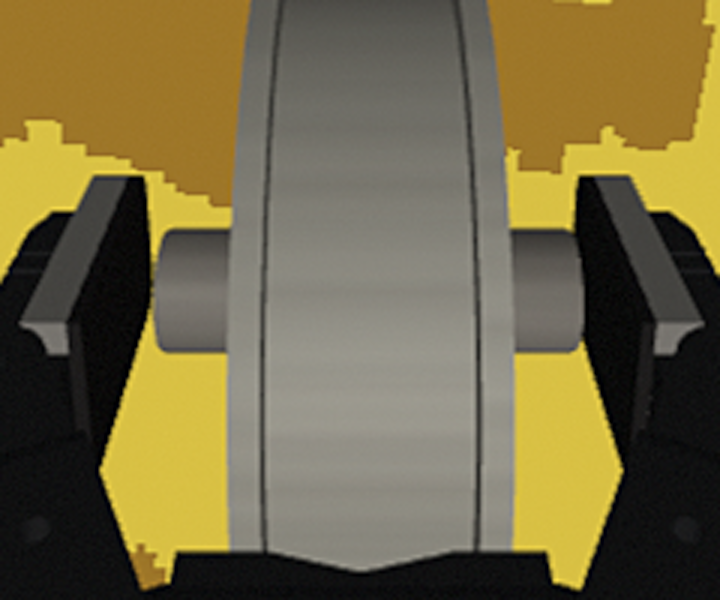

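Compared with the pads, the axle sits about 0.6 mm toward tool +y. I'll recentre and then close slowly.

Emit:
{"op": "apply_moves", "data": {"series": "0 0 0 0 0.0003 0 0.72; 0 0 0 0 0.0006 0 0.70; 0 0 0 0 0.0006 0 0.68; 0 0 0 0 0.0006 0 0.665; 0 0 0 0 0.0006 0 0.655; 0 0 0 0 0.0006 0 0.645; 0 0 0 0 0.0006 0 0.645", "force": 20}}

```text
clock: 5.48
tcp_pos: [0.5554, -0.1285, 0.0239]
orientation: [1.142, 1.251, -1.142]
contact_force: [-0.8, -0.7, 0.1]
grip_width: 0.0553
```

```bash
python3 - <<'E'
from h import *
st(); im,c=snap("wrist","w5")
a=cv2.resize(im[150:400,200:440],None,fx=2.4,fy=2.4,interpolation=cv2.INTER_CUBIC)
cv2.imwrite("pics/w5c.png",a)
E
```

```text
t 5.475 tcp [ 0.5554 -0.1285  0.0239] F [-0.83 -0.74  0.11] M [-0.   -0.01 -0.04] w 0.0553 qv 0.0012
toolx [-0.  0. -1.] tooly [0.9959 0.0908 0.    ] yaw(y) 5.21
```

View pics/w5c.png

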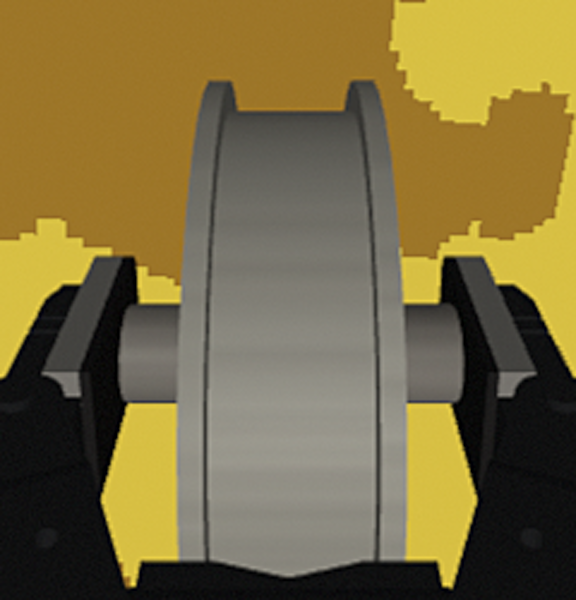

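Emit:
{"op": "apply_moves", "data": {"series": "0 0 0 0 0.0002 0 0.64; 0 0 0 0 0.0002 0 0.635; 0 0 0 0 0.0002 0 0.625; 0 0 0 0 0.0002 0 0.6; 0 0 0 0 0.0002 0 0.6; 0 0 0 0 0.0002 0 0.6", "force": 25}}

```text
clock: 6.28
tcp_pos: [0.5558, -0.1284, 0.024]
orientation: [1.142, 1.251, -1.142]
contact_force: [0.7, 1.0, 1.9]
grip_width: 0.0533
```

```bash
python3 - <<'E'
from h import *
st(); im,c=snap("wrist","w6")
cv2.imwrite("pics/w6c.png",cv2.resize(im[150:400,200:440],None,fx=2.4,fy=2.4,interpolation=cv2.INTER_CUBIC))
E
```

```text
t 6.275 tcp [ 0.5558 -0.1284  0.024 ] F [0.74 0.96 1.9 ] M [ 0.08 -0.03 -0.01] w 0.0533 qv 0.0015
toolx [ 3.e-04  0.e+00 -1.e+00] tooly [9.959e-01 9.090e-02 3.000e-04] yaw(y) 5.22
```

View pics/w6c.png

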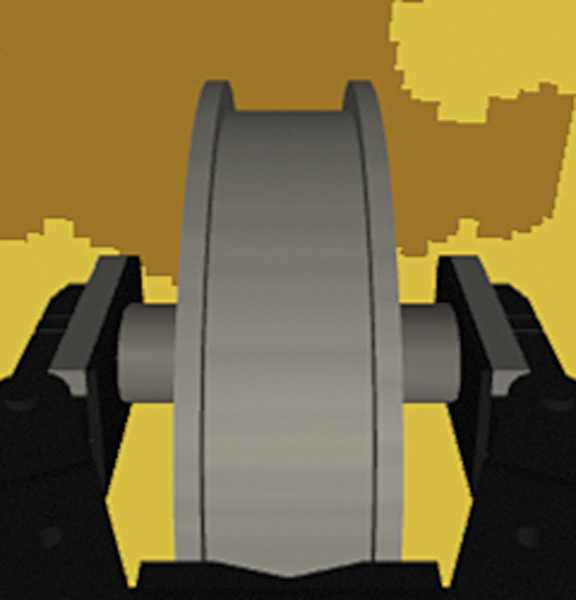

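The axle is gripped centrally, with width 53.3 mm and light contact. Now I'll plan the steered rolling path. It ends aligned with the rest and short of the near roller.

```bash
cat >> h.py <<'E'
PH=np.radians(3.3); EX=np.array([np.cos(PH),np.sin(PH)]); EY=np.array([-np.sin(PH),np.cos(PH)])
T0=np.array([.5558,-.1284]); W0=np.array([.5546,-.1289]); MID=np.array([.5258,.1685])
TMID=T0+(MID-W0)   # TCP xy when wheel centre over rest mid
def loc(xy): d=np.asarray(xy)-TMID; return np.array([d@EX,d@EY])
S0=loc(T0); LEN=-.075-S0[1]
def path(y):   # local x, heading (rad, world) at local y
    th0=np.radians(5.2)-PH; A=(S0[0]/LEN-th0/2)*1.5
    s=np.clip((y-S0[1])/LEN,0,1)
    I=LEN*(th0*(s-s*s/2)+4*A*(s*s/2-s**3/3)); th=th0*(1-s)+4*A*s*(1-s)
    return S0[0]-I, th+PH
def rows(ys):
    o=get_obs(); Rt=R.from_rotvec(o["orientation"]).as_matrix(); yaw0=np.arctan2(Rt[1,1],Rt[0,1])
    for y in ys:
        x,h=path(y); w=TMID+x*EX+y*EY; d=Rt.T@np.array([*(w-o["tcp_pos"][:2]),0])
        print(f"y{y*1e3:.0f} rot {-(h-yaw0):.4f} ty {d[1]:.4f} tz {d[2]:.4f}")
E
python3 - <<'E'
from h import *
print(S0,LEN,TMID,path(S0[1]),path(-.075)); 
rows(S0[1]+np.array([2,6,11,16,22,28,34,40,46,51,54,55])/1e3)
E
```

```text
[ 0.0116327 -0.2985647] 0.22356470023744757 [0.527 0.169] (np.float64(0.011632702700708646), np.float64(0.09075712110370514)) (np.float64(0.0), np.float64(0.05759586531581287))
y-297 rot -0.0014 ty 0.0000 tz -0.0021
y-293 rot -0.0045 ty 0.0000 tz -0.0061
y-288 rot -0.0082 ty -0.0000 tz -0.0111
y-283 rot -0.0116 ty -0.0001 tz -0.0161
y-277 rot -0.0154 ty -0.0002 tz -0.0221
y-271 rot -0.0190 ty -0.0003 tz -0.0281
y-265 rot -0.0222 ty -0.0004 tz -0.0341
y-259 rot -0.0251 ty -0.0005 tz -0.0401
y-253 rot -0.0278 ty -0.0007 tz -0.0461
y-248 rot -0.0297 ty -0.0008 tz -0.0511
y-245 rot -0.0308 ty -0.0009 tz -0.0542
y-244 rot -0.0311 ty -0.0010 tz -0.0552
```

Emit:
{"op": "apply_moves", "data": {"series": "-0.0014 0 0 0 0 -0.002 0.6; -0.0045 0 0 0 0 -0.006 0.6; -0.008 0 0 0 0 -0.011 0.6; -0.0115 0 0 0 -0.0001 -0.016 0.6; -0.0155 0 0 0 -0.0002 -0.022 0.6; -0.019 0 0 0 -0.0003 -0.028 0.6; -0.022 0 0 0 -0.0004 -0.034 0.6; -0.025 0 0 0 -0.0005 -0.04 0.6; -0.028 0 0 0 -0.0007 -0.046 0.6; -0.0297 0 0 0 -0.0008 -0.051 0.6; -0.0308 0 0 0 -0.0009 -0.054 0.6; -0.031 0 0 0 -0.001 -0.055 0.6"}}

```text
clock: 7.82
tcp_pos: [0.5498, -0.0734, 0.024]
orientation: [1.119, 1.264, -1.118]
contact_force: [1.6, -1.6, 4.8]
grip_width: 0.0536
```

```bash
python3 - <<'E'
from h import *
o,_=st(); l=loc(o["tcp_pos"][:2]); print(l,path(l[1]),np.degrees(path(l[1])[1]))
rows(np.array([-241,-236,-230,-223,-216,-209,-202,-195,-188,-182,-178,-176])/1e3)
E
```

```text
t 7.825 tcp [ 0.5498 -0.0734  0.024 ] F [ 1.6  -1.57  4.85] M [-0.04 -0.26 -0.08] w 0.0536 qv 0.0111
toolx [ 3.e-04  1.e-04 -1.e+00] tooly [9.925e-01 1.220e-01 4.000e-04] yaw(y) 7.01
[ 0.00877244 -0.24332392] (np.float64(0.008814589617244063), np.float64(0.12213578813208013)) 6.9978651874722
y-241 rot -0.0006 ty 0.0000 tz -0.0023
y-236 rot -0.0021 ty 0.0000 tz -0.0073
y-230 rot -0.0035 ty 0.0000 tz -0.0134
y-223 rot -0.0049 ty -0.0000 tz -0.0204
y-216 rot -0.0058 ty -0.0000 tz -0.0274
y-209 rot -0.0063 ty -0.0001 tz -0.0344
y-202 rot -0.0063 ty -0.0001 tz -0.0414
y-195 rot -0.0060 ty -0.0002 tz -0.0484
y-188 rot -0.0052 ty -0.0002 tz -0.0555
y-182 rot -0.0043 ty -0.0002 tz -0.0615
y-178 rot -0.0034 ty -0.0003 tz -0.0655
y-176 rot -0.0030 ty -0.0003 tz -0.0675
```

Emit:
{"op": "apply_moves", "data": {"series": "-0.0006 0 0 -0.0002 0 -0.002 0.6; -0.002 0 0 -0.0003 0 -0.007 0.6; -0.0035 0 0 -0.0003 0 -0.013 0.6; -0.005 0 0 -0.0003 0 -0.020 0.6; -0.006 0 0 -0.0003 0 -0.027 0.6; -0.0063 0 0 -0.0003 -0.0001 -0.034 0.6; -0.0063 0 0 -0.0003 -0.0001 -0.041 0.6; -0.006 0 0 -0.0003 -0.0002 -0.048 0.6; -0.005 0 0 -0.0003 -0.0002 -0.055 0.6; -0.004 0 0 -0.0003 -0.0002 -0.061 0.6; -0.0034 0 0 -0.0003 -0.0003 -0.065 0.6; -0.003 0 0 -0.0003 -0.0003 -0.067 0.6"}}

```text
clock: 9.32
tcp_pos: [0.5409, -0.0071, 0.0241]
orientation: [1.116, 1.266, -1.117]
contact_force: [1.9, -0.8, -1.6]
grip_width: 0.0532
```

```bash
python3 - <<'E'
from h import *
o,_=st(); l=loc(o["tcp_pos"][:2]); print(l,path(l[1]),np.degrees(path(l[1])[1]))
rows(np.array([-174,-170,-164,-157,-150,-143,-136,-129,-122,-116,-112,-110])/1e3)
E
```

```text
t 9.325 tcp [ 0.5409 -0.0071  0.0241] F [ 1.87 -0.8  -1.61] M [ 0.02 -0.31  0.02] w 0.0532 qv 0.0272
toolx [-4.e-04 -0.e+00 -1.e+00] tooly [ 9.922e-01  1.248e-01 -4.000e-04] yaw(y) 7.17
[ 0.0037687 -0.1765822] (np.float64(0.004187311072091204), np.float64(0.1253990106097012)) 7.1848340630521115
y-174 rot 0.0004 ty 0.0004 tz -0.0026
y-170 rot 0.0015 ty 0.0004 tz -0.0066
y-164 rot 0.0034 ty 0.0004 tz -0.0126
y-157 rot 0.0060 ty 0.0005 tz -0.0196
y-150 rot 0.0090 ty 0.0005 tz -0.0266
y-143 rot 0.0125 ty 0.0006 tz -0.0336
y-136 rot 0.0163 ty 0.0007 tz -0.0406
y-129 rot 0.0206 ty 0.0008 tz -0.0476
y-122 rot 0.0253 ty 0.0010 tz -0.0546
y-116 rot 0.0296 ty 0.0012 tz -0.0606
y-112 rot 0.0327 ty 0.0013 tz -0.0646
y-110 rot 0.0343 ty 0.0013 tz -0.0666
```

Emit:
{"op": "apply_moves", "data": {"series": "0.0004 0 0 0.0001 0 -0.0026 0.6; 0.0015 0 0 0.0001 0 -0.0066 0.6; 0.0034 0 0 0.0001 0 -0.0126 0.6; 0.006 0 0 0.0001 0.0001 -0.0196 0.6; 0.009 0 0 0.0001 0.0001 -0.0266 0.6; 0.0125 0 0 0.0001 0.0002 -0.0336 0.6; 0.0163 0 0 0.0001 0.0003 -0.0406 0.6; 0.0206 0 0 0.0001 0.0004 -0.0476 0.6; 0.0253 0 0 0.0001 0.0006 -0.0546 0.6; 0.0296 0 0 0.0001 0.0008 -0.0606 0.6; 0.0327 0 0 0.0001 0.0009 -0.0646 0.6; 0.0343 0 0 0.0001 0.0009 -0.0666 0.6"}}

```text
clock: 10.82
tcp_pos: [0.5336, 0.0591, 0.024]
orientation: [1.142, 1.251, -1.142]
contact_force: [-0.3, -0.2, 0.3]
grip_width: 0.0535
```

```bash
python3 - <<'E'
from h import *
o,_=st(); l=loc(o["tcp_pos"][:2]); print(l,path(l[1]),np.degrees(path(l[1])[1]))
rows(np.array([-108,-104,-99,-94,-89,-84,-79,-75,-71,-68,-66,-65])/1e3)
snap("wrist","w7"); snap("scene","s7")
E
```

```text
t 10.825 tcp [0.5336 0.0591 0.024 ] F [-0.33 -0.17  0.25] M [-0.09  0.08  0.04] w 0.0535 qv 0.0356
toolx [-3.e-04 -0.e+00 -1.e+00] tooly [ 9.959e-01  9.070e-02 -3.000e-04] yaw(y) 5.2
[ 0.00024107 -0.1100653 ] (np.float64(0.0006149732448424879), np.float64(0.0909274540245256)) 5.209759357475148
y-108 rot 0.0015 ty 0.0004 tz -0.0021
y-104 rot 0.0049 ty 0.0004 tz -0.0061
y-99 rot 0.0092 ty 0.0004 tz -0.0111
y-94 rot 0.0138 ty 0.0005 tz -0.0161
y-89 rot 0.0186 ty 0.0006 tz -0.0211
y-84 rot 0.0236 ty 0.0007 tz -0.0261
y-79 rot 0.0289 ty 0.0008 tz -0.0311
y-75 rot 0.0332 ty 0.0009 tz -0.0351
y-71 rot 0.0332 ty 0.0011 tz -0.0391
y-68 rot 0.0332 ty 0.0012 tz -0.0421
y-66 rot 0.0332 ty 0.0012 tz -0.0440
y-65 rot 0.0332 ty 0.0013 tz -0.0450
```

View pics/w7.png

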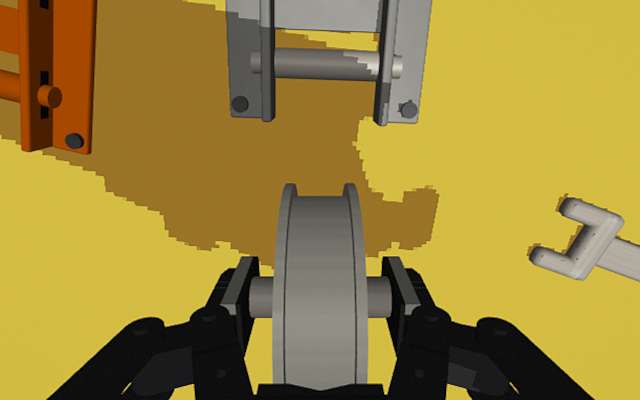

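The wheel is upright in the grip. The rest is ahead, with near screws at (240,104) and (408,109) and the near roller at row ~65. I'll refine its position relative to the wheel from this one view.

```bash
python3 - <<'E'
from h import *
im,c=load("w7"); o=get_obs(); Rt=R.from_rotvec(o["orientation"]).as_matrix()
hh=lambda p:(Rt.T@(p-o["tcp_pos"])).round(4)
m=(im.max(2)<75).astype(np.uint8); 
for (u0,u1) in ((230,250),(398,418)):
    mm=np.zeros_like(m); mm[92:120,u0:u1]=m[92:120,u0:u1]; n,l,s,ce=cv2.connectedComponentsWithStats(mm); i=1+np.argmax(s[1:,4]); p=onz(c,*ce[i],.004); print(ce[i].round(1),s[i],p.round(4),hh(p))
for u in (290,300,320,340): print(u,[int(x) for x in im[35:90,u].mean(1)])
for u in (258,264,374,382): print(u,[int(x) for x in im[270:325,u].mean(1)])
print(im[297,240:262].mean(1).astype(int),im[297,380:400].mean(1).astype(int))
a=cv2.resize(im[0:140,210:450],None,fx=3.3,fy=3.3,interpolation=cv2.INTER_CUBIC); cv2.imwrite("pics/w7c.png",a)
E
```

```text
[239.7 103.8] [231  96  18  17 243] [0.4911 0.1262 0.004 ] [ 0.0201 -0.0362 -0.0707]
[401.9 108.9] [400 103   7  14  27] [0.5625 0.1306 0.004 ] [ 0.02    0.0353 -0.0686]
290 [101, 102, 103, 102, 101, 102, 102, 103, 102, 103, 105, 104, 93, 82, 86, 91, 96, 100, 103, 104, 106, 107, 109, 115, 119, 122, 123, 123, 121, 114, 109, 103, 101, 98, 95, 93, 91, 86, 80, 77, 71, 62, 49, 75, 101, 104, 104, 102, 103, 103, 102, 101, 103, 102, 102]
300 [98, 102, 103, 102, 102, 103, 102, 102, 103, 102, 105, 104, 102, 86, 82, 90, 95, 99, 102, 105, 106, 107, 108, 113, 118, 120, 123, 123, 122, 117, 112, 105, 102, 98, 96, 93, 91, 86, 82, 79, 73, 65, 56, 53, 100, 105, 103, 103, 102, 102, 103, 101, 103, 103, 102]
320 [155, 154, 155, 155, 157, 161, 117, 99, 102, 104, 102, 103, 104, 99, 85, 84, 91, 96, 99, 102, 105, 107, 106, 110, 113, 121, 121, 123, 124, 121, 116, 109, 103, 102, 99, 96, 94, 88, 85, 82, 76, 70, 64, 51, 69, 100, 104, 104, 103, 103, 102, 103, 104, 102, 102]
340 [155, 155, 155, 155, 155, 154, 155, 156, 155, 157, 155, 156, 163, 119, 87, 81, 87, 93, 97, 100, 102, 105, 107, 107, 110, 116, 121, 123, 1
[... 600 characters left out ...]
, 156, 155, 155, 154, 155]
374 [156, 155, 156, 155, 156, 168, 94, 39, 52, 57, 59, 63, 67, 71, 72, 78, 82, 85, 85, 86, 89, 91, 94, 96, 99, 102, 104, 106, 107, 105, 105, 107, 108, 107, 108, 110, 108, 108, 108, 107, 105, 103, 102, 98, 96, 93, 84, 81, 149, 159, 155, 156, 156, 154, 154]
382 [0, 1, 1, 1, 0, 0, 41, 50, 52, 54, 59, 63, 68, 71, 74, 78, 83, 85, 86, 87, 89, 92, 93, 96, 99, 103, 105, 105, 106, 104, 106, 107, 106, 106, 108, 109, 107, 109, 108, 106, 105, 102, 100, 98, 97, 95, 82, 86, 149, 159, 157, 155, 155, 155, 154]
[ 15  11   9  12  11   7  11   0  13  89 120 117 115 114 116 114 114 115
 113 115 113 116] [104 105 105 105 104 105 106 105 105 106 109  79  13   4   3  10   6   9
  12  14]
```

View pics/w7c.png

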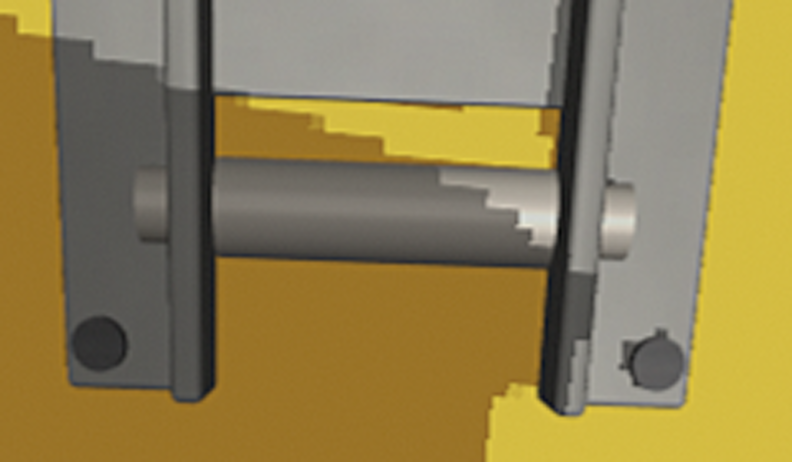

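```bash
python3 - <<'E'
from h import *
im,c=load("w7"); o=get_obs()
a=onz(c,239.7,103.8,.004);b=onz(c,408.7,109.6,.004); d=b-a; m=(a+b)/2
print(a.round(4),b.round(4),np.linalg.norm(d),"yaw",np.degrees(np.arctan2(d[1],d[0])),"mid",m.round(4), "rest mid est", (m[:2]+EY*.04).round(4))
def ax(u,v1,v2,z):
    C,d1=ray(c,u,v1);_,d2=ray(c,u,v2); d=d1/np.linalg.norm(d1)+d2/np.linalg.norm(d2); q=C+d*(z-C[2])/d[2]
    ang=np.arccos(d1@d2/np.linalg.norm(d1)/np.linalg.norm(d2))/2; return q,np.linalg.norm(q-C)*np.sin(ang)
r=ax(320,48.6,79.1,.007); r1=ax(290,46.8,77.8,.007); r2=ax(340,48.0,79.7,.007); print("roller",r,r1[0].round(4),r2)
L=ax(264,276.,317.6,.045);Rr=ax(374,276.,317.6,.045); w=(L[0]+Rr[0])/2; print("axle",L,Rr)
print("axle->roller along EY",(r[0]-w)[:2]@EY,"mid lateral (rest mid - wheel) EX",(m-w)[:2]@EX)
# axle lateral ends at z .0525
e1=onz(c,248.6,297,.0525);e2=onz(c,391.1,297,.0525);e=(e1+e2)/2;print(np.linalg.norm(e2-e1),"wheel mid",e.round(4),"lat",(m-e)[:2]@EX, "axle yaw",np.degrees(np.arctan2(*(e2-e1)[1::-1])))
print("tcp",o["tcp_pos"],"loc",loc(o["tcp_pos"][:2]))
E
```

```text
[0.4911 0.1262 0.004 ] [0.5656 0.1306 0.004 ] 0.07463290826055004 yaw 3.3637188527735478 mid [0.5283 0.1284 0.004 ] rest mid est [0.526  0.1683]
roller (array([0.5248074 , 0.14570277, 0.007     ]), np.float64(0.00596174590507022)) [0.5123 0.1452 0.007 ] (array([0.53312518, 0.14646331, 0.007     ]), np.float64(0.006196922951445586))
axle (array([0.5108001 , 0.05670784, 0.045     ]), np.float64(0.007928468758060346)) (array([0.55413221, 0.06073398, 0.045     ]), np.float64(0.007925232172143429))
axle->roller along EY 0.08727849485413548 mid lateral (rest mid - wheel) EX -9.952791902010475e-05
0.052928578552894366 wheel mid [0.5324 0.0636 0.0525] lat -0.0002761638484124141 axle yaw 5.308142300965093
tcp [0.53359719 0.059084   0.02404831] loc [ 0.00025904 -0.1101135 ]
```

Emit:
{"op": "apply_moves", "data": {"series": "0.0015 0 0 0 0 -0.002 0.6; 0.005 0 0 0 0 -0.006 0.6; 0.009 0 0 0 0 -0.011 0.6; 0.0138 0 0 0 0.0001 -0.016 0.6; 0.0186 0 0 0 0.0002 -0.021 0.6; 0.0236 0 0 0 0.0004 -0.026 0.6; 0.0289 0 0 0 0.0005 -0.031 0.6; 0.0332 0 0 0 0.0006 -0.035 0.6; 0.0332 0 0 0 0.0008 -0.039 0.6; 0.0332 0 0 0 0.0009 -0.042 0.6; 0.0332 0 0 0 0.0009 -0.044 0.6; 0.0332 0 0 0 0.001 -0.045 0.6"}}

```text
clock: 12.42
tcp_pos: [0.5305, 0.1038, 0.024]
orientation: [1.167, 1.236, -1.167]
contact_force: [-1.9, 0.2, 0.2]
grip_width: 0.0535
```

```bash
python3 - <<'E'
from h import *
o,_=st(); print(loc(o["tcp_pos"][:2]))
E
```

```text
t 12.425 tcp [0.5305 0.1038 0.024 ] F [-1.88  0.24  0.22] M [-0.04  0.42  0.02] w 0.0535 qv 0.0141
toolx [-3.e-04 -1.e-04 -1.e+00] tooly [ 9.983e-01  5.750e-02 -3.000e-04] yaw(y) 3.3
[-0.00022059 -0.06526451]
```

Emit:
{"op": "apply_moves", "data": {"series": "0 0 0 0 0 -0.001 0.6; 0 0 0 0 0 -0.003 0.6; 0 0 0 0 0 -0.005 0.6; 0 0 0 0 0 -0.0065 0.6; 0 0 0 0 0 -0.0075 0.6; 0 0 0 0 0 -0.0075 0.6; 0 0 0 0 0 -0.0075 0.6"}}

```text
clock: 13.3
tcp_pos: [0.5301, 0.1113, 0.0241]
orientation: [1.167, 1.236, -1.167]
contact_force: [-1.6, 0.6, -0.6]
grip_width: 0.0533
```

```bash
python3 - <<'E'
from h import *
o,_=st(); print(loc(o["tcp_pos"][:2]))
E
```

```text
t 13.3 tcp [0.5301 0.1113 0.0241] F [-1.57  0.57 -0.57] M [-0.    0.53  0.05] w 0.0533 qv 0.0018
toolx [-2.e-04  0.e+00 -1.e+00] tooly [ 9.983e-01  5.740e-02 -2.000e-04] yaw(y) 3.29
[-0.00018525 -0.05779867]
```

Not touching yet, at y −57.8 mm. I'll creep forward in small steps until I feel the roller.

Emit:
{"op": "apply_moves", "data": {"series": "0 0 0 0 0 -0.0004 0.6; 0 0 0 0 0 -0.0008 0.6; 0 0 0 0 0 -0.0008 0.6"}}

```text
clock: 13.68
tcp_pos: [0.5301, 0.1121, 0.0241]
orientation: [1.167, 1.236, -1.167]
contact_force: [-2.3, 0.2, 0.1]
grip_width: 0.0533
```

Emit:
{"op": "apply_moves", "data": {"series": "0 0 0 0 0 -0.0002 0.6; 0 0 0 0 0 -0.0004 0.6; 0 0 0 0 0 -0.0004 0.6"}}

```text
clock: 14.05
tcp_pos: [0.5301, 0.1123, 0.0241]
orientation: [1.167, 1.236, -1.167]
contact_force: [-2.2, -1.2, 0.9]
grip_width: 0.0537
```

First touch comes at local y ≈ −56.8 mm, where vision predicted −56.7. Now I'll ease up along the 51 mm arc, checking force in short segments.

Emit:
{"op": "apply_moves", "data": {"series": "0 0 0 -0.0004 0 -0.0005 0.6; 0 0 0 -0.00085 0 -0.001 0.6; 0 0 0 -0.00145 0 -0.00175 0.6; 0 0 0 -0.0021 0 -0.0025 0.6; 0 0 0 -0.0021 0 -0.0025 0.6"}}

```text
clock: 14.68
tcp_pos: [0.53, 0.115, 0.0263]
orientation: [1.167, 1.236, -1.167]
contact_force: [-2.4, -2.1, -1.2]
grip_width: 0.0531
```

```bash
python3 - <<'E'
from h import *
o,_=st(); l=loc(o["tcp_pos"][:2]);print(l)
E
```

```text
t 14.675 tcp [0.53   0.115  0.0263] F [-2.43 -2.11 -1.23] M [-0.46  0.3   0.09] w 0.0531 qv 0.0029
toolx [ 0. -0. -1.] tooly [0.9983 0.0575 0.    ] yaw(y) 3.3
[-7.68706527e-05 -5.41007054e-02]
```

Emit:
{"op": "apply_moves", "data": {"series": "0 0 0 -0.0005 0 -0.0007 0.6; 0 0 0 -0.0011 0 -0.0015 0.6; 0 0 0 -0.0018 0 -0.0025 0.6; 0 0 0 -0.00247 0 -0.0035 0.6; 0 0 0 -0.00311 0 -0.0045 0.6; 0 0 0 -0.00372 0 -0.0055 0.6; 0 0 0 -0.0043 0 -0.0065 0.6; 0 0 0 -0.00484 0 -0.0075 0.6; 0 0 0 -0.00484 0 -0.0075 0.6"}}

```text
clock: 15.8
tcp_pos: [0.5296, 0.1226, 0.0311]
orientation: [1.167, 1.236, -1.167]
contact_force: [-1.7, -2.1, -0.3]
grip_width: 0.0536
```

```bash
python3 - <<'E'
from h import *
o,_=st(); l=loc(o["tcp_pos"][:2]);print(l)
E
```

```text
t 15.8 tcp [0.5296 0.1226 0.0311] F [-1.69 -2.11 -0.29] M [-0.4   0.41  0.03] w 0.0536 qv 0.0015
toolx [ 0.e+00  1.e-04 -1.e+00] tooly [9.983e-01 5.760e-02 1.000e-04] yaw(y) 3.3
[-6.74286527e-05 -4.64641116e-02]
```

Emit:
{"op": "apply_moves", "data": {"series": "0 0 0 -0.0004 0 -0.0007 0.6; 0 0 0 -0.00077 0 -0.0015 0.6; 0 0 0 -0.00148 0 -0.003 0.6; 0 0 0 -0.00213 0 -0.0045 0.6; 0 0 0 -0.00272 0 -0.006 0.6; 0 0 0 -0.00325 0 -0.0075 0.6; 0 0 0 -0.00374 0 -0.009 0.6; 0 0 0 -0.00418 0 -0.0105 0.6; 0 0 0 -0.00457 0 -0.012 0.6; 0 0 0 -0.00491 0 -0.0135 0.6; 0 0 0 -0.00501 0 -0.014 0.6; 0 0 0 -0.00501 0 -0.014 0.6"}}

```text
clock: 17.3
tcp_pos: [0.5288, 0.1366, 0.0361]
orientation: [1.167, 1.236, -1.167]
contact_force: [-1.0, -0.5, -1.4]
grip_width: 0.0535
```

```bash
python3 - <<'E'
from h import *
o,_=st(); l=loc(o["tcp_pos"][:2]);print(l)
E
```

```text
t 17.3 tcp [0.5288 0.1366 0.0361] F [-1.04 -0.46 -1.43] M [-0.14  0.43  0.04] w 0.0535 qv 0.0016
toolx [-0.e+00  1.e-04 -1.e+00] tooly [0.9983 0.0576 0.    ] yaw(y) 3.3
[-8.42329346e-05 -3.24759972e-02]
```

Emit:
{"op": "apply_moves", "data": {"series": "0 0 0 -0.0001 0 -0.001 0.6; 0 0 0 -0.00042 0 -0.003 0.6; 0 0 0 -0.00067 0 -0.005 0.6; 0 0 0 -0.00083 0 -0.007 0.6; 0 0 0 -0.0009 0 -0.009 0.6; 0 0 0 -0.0009 0 -0.011 0.6; 0 0 0 -0.00083 0 -0.013 0.6; 0 0 0 -0.00067 0 -0.015 0.6; 0 0 0 -0.00042 0 -0.017 0.6; 0 0 0 -0.00029 0 -0.018 0.6; 0 0 0 -0.00029 0 -0.018 0.6"}}

```text
clock: 18.68
tcp_pos: [0.5277, 0.1546, 0.0363]
orientation: [1.167, 1.236, -1.167]
contact_force: [-1.5, 1.1, -0.6]
grip_width: 0.0534
```

```bash
python3 - <<'E'
from h import *
o,_=st(); l=loc(o["tcp_pos"][:2]);print(l)
E
```

```text
t 18.675 tcp [0.5277 0.1546 0.0363] F [-1.53  1.07 -0.56] M [0.08 0.39 0.  ] w 0.0534 qv 0.0027
toolx [-0.e+00  1.e-04 -1.e+00] tooly [ 0.9983  0.0577 -0.    ] yaw(y) 3.31
[-0.00010586 -0.01439533]
```

Emit:
{"op": "apply_moves", "data": {"series": "0 0 0 0.00017 0 -0.001 0.6; 0 0 0 0.00036 0 -0.002 0.6; 0 0 0 0.00057 0 -0.003 0.6; 0 0 0 0.0008 0 -0.004 0.6; 0 0 0 0.00133 0 -0.006 0.6; 0 0 0 0.00194 0 -0.008 0.6; 0 0 0 0.00265 0 -0.01 0.6; 0 0 0 0.00304 0 -0.011 0.6; 0 0 0 0.00345 0 -0.012 0.6; 0 0 0 0.00389 0 -0.013 0.6; 0 0 0 0.00389 0 -0.013 0.6"}}

```text
clock: 20.05
tcp_pos: [0.527, 0.1675, 0.0324]
orientation: [1.167, 1.236, -1.167]
contact_force: [-1.1, 0.8, -3.8]
grip_width: 0.0535
```

```bash
python3 - <<'E'
from h import *
o,_=st(); l=loc(o["tcp_pos"][:2]);print(l)
E
```

```text
t 20.05 tcp [0.527  0.1675 0.0324] F [-1.08  0.78 -3.77] M [ 0.1   0.17 -0.05] w 0.0535 qv 0.0013
toolx [ 1.e-04  0.e+00 -1.e+00] tooly [9.983e-01 5.760e-02 1.000e-04] yaw(y) 3.3
[-5.05246908e-05 -1.53399376e-03]
```

Emit:
{"op": "apply_moves", "data": {"series": "0 0 0 0.00013 0 0 0.6; 0 0 0 0.00036 0 -0.0005 0.6; 0 0 0 0.0006 0 -0.001 0.6; 0 0 0 0.0006 0 -0.001 0.6"}}

```text
clock: 20.55
tcp_pos: [0.527, 0.1684, 0.0319]
orientation: [1.167, 1.236, -1.167]
contact_force: [-0.9, 1.1, -1.2]
grip_width: 0.0537
```

Emit:
{"op": "apply_moves", "data": {"series": "0 0 0 0.00015 0 -0.0002 0.6; 0 0 0 0.00025 0 -0.0004 0.6; 0 0 0 0.00025 0 -0.0004 0.6"}}

```text
clock: 20.92
tcp_pos: [0.5271, 0.1685, 0.0318]
orientation: [1.167, 1.236, -1.167]
contact_force: [-1.9, -1.0, 0.7]
grip_width: 0.0534
```

```bash
python3 - <<'E'
from h import *
o,_=st(); l=loc(o["tcp_pos"][:2]);print(l)
im,c=snap("wrist","w8"); snap("scene","s8")
E
```

```text
t 20.925 tcp [0.5271 0.1685 0.0318] F [-1.88 -0.97  0.72] M [-0.19  0.41  0.  ] w 0.0534 qv 0.0015
toolx [ 2.e-04 -0.e+00 -1.e+00] tooly [9.984e-01 5.710e-02 2.000e-04] yaw(y) 3.28
[ 4.14157558e-05 -4.65361378e-04]
```

View pics/w8.png

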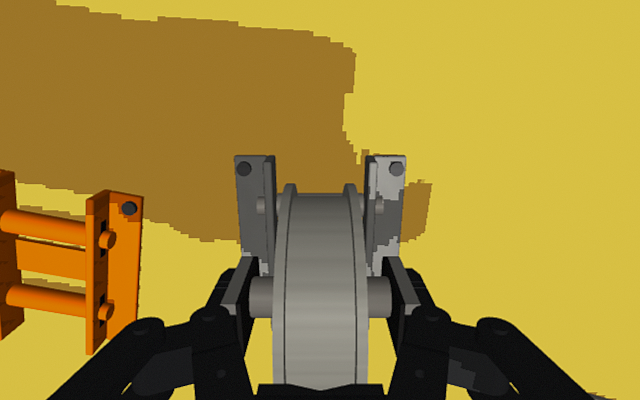

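Seated: the fore-aft force has reversed, so the far roller is touched. The centre is 7.7 mm up (predicted 7.8), and the full weight is on the rollers. I'll release gently.

Emit:
{"op": "apply_moves", "data": {"series": "0 0 0 0 -0.0001 0 0.63; 0 0 0 0 -0.0001 0 0.64; 0 0 0 0 -0.0001 0 0.65; 0 0 0 0 -0.0001 0 0.67; 0 0 0 0 -0.0001 0 0.7; 0 0 0 0 -0.0001 0 0.75; 0 0 0 0 -0.0001 0 0.8; 0 0 0 0 -0.0001 0 0.8"}}

```text
clock: 22.02
tcp_pos: [0.5268, 0.1688, 0.0316]
orientation: [1.167, 1.236, -1.167]
contact_force: [-0.2, 0.6, -0.1]
grip_width: 0.0685
```

```bash
python3 - <<'E'
from h import *
st(); im,c=snap("wrist","w9")
E
```

```text
t 22.025 tcp [0.5268 0.1688 0.0316] F [-0.25  0.65 -0.08] M [0.   0.08 0.05] w 0.0685 qv 0.002
toolx [-0.  0. -1.] tooly [ 0.9983  0.0575 -0.    ] yaw(y) 3.3
```

View pics/w9.png

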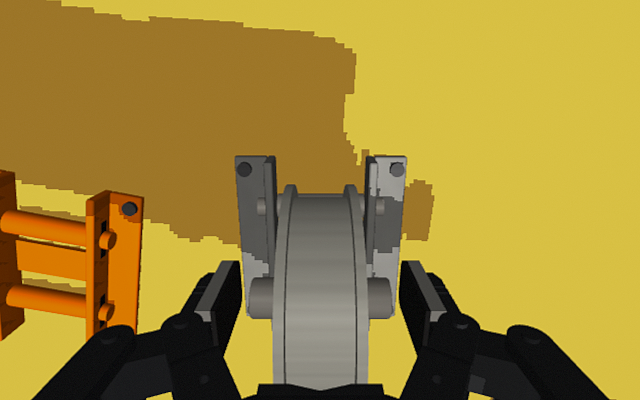

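The fingers are clear on both sides at (240,265) and (402,265), and the wheel sits between the cheeks. I'll retreat straight up.

Emit:
{"op": "apply_moves", "data": {"series": "0 0 0 -0.003 0 0 0.8; 0 0 0 -0.012 0 0 0.8; 0 0 0 -0.028 0 0 0.8; 0 0 0 -0.05 0 0 0.8; 0 0 0 -0.08 0 0 0.8; 0 0 0 -0.115 0 0 0.8; 0 0 0 -0.15 0 0 0.8; 0 0 0 -0.18 0 0 0.8; 0 0 0 -0.19 0 0 0.8; 0 0 0 -0.19 0 0 0.8; 0 0 0 -0.19 0 0 0.8"}}

```text
clock: 23.45
tcp_pos: [0.526, 0.1686, 0.2206]
orientation: [1.165, 1.237, -1.168]
contact_force: [-0.3, -0.7, -0.5]
grip_width: 0.0685
```

```bash
python3 - <<'E'
from h import *
st(); im,c=snap("wrist","w10"); s,cs=snap("scene","s10"); t,_=snap("top","t10")
a=cv2.resize(im[60:330,160:480],None,fx=1.25,fy=1.25); b=cv2.resize(s[160:270,310:470],(400,275)); d=cv2.resize(t[180:290,200:420],(400,200))
out=np.zeros((540,800,3),np.uint8); out[:a.shape[0],:400]=a[:,:400]; out[:275,400:]=b; out[300:500,400:]=d
cv2.imwrite("pics/f10.png",out)
E
```

```text
t 23.45 tcp [0.526  0.1686 0.2206] F [-0.27 -0.71 -0.54] M [ 0.   -0.03 -0.02] w 0.0685 qv 0.0104
toolx [-1.7e-03 -8.0e-04 -1.0e+00] tooly [ 0.9983  0.0576 -0.0017] yaw(y) 3.3
```

View pics/f10.png

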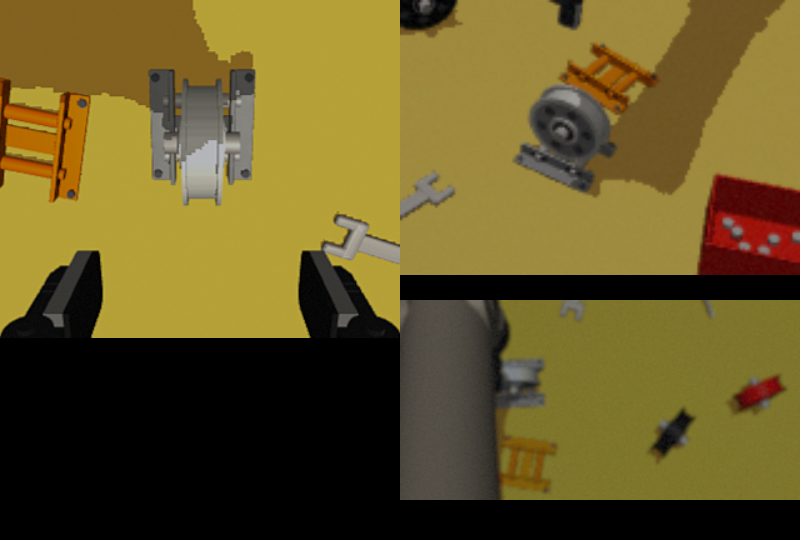

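View pics/s10.png

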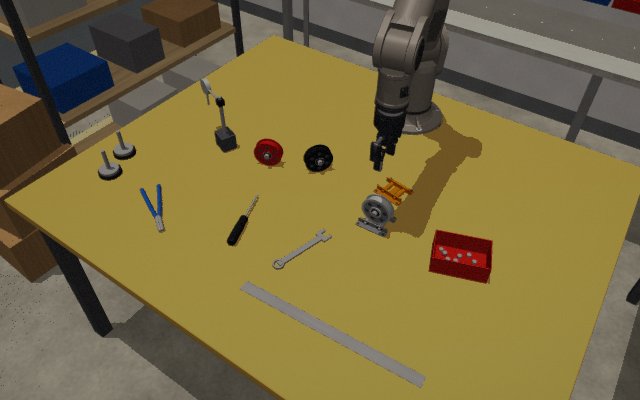

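The idler stands upright on both rollers, centred between the cheeks. Everything else is in its place and the gripper is clear. Handing in.

```bash
python3 -c "
from h import *
print(hand_in())"
```

```text
the job is handed in; nothing more can be done
None
```

The aluminium idler is sitting upright on both rollers of the grey rest, centred between the cheeks. I have let go and handed the job in at about 23.6 s; the limit was 72 s. `hand_in()` gives no verdict.

- **Rolling:** I took it by its axle ends at 25 N and rolled it on its rim along a slightly steered path to the rest. Vision predicted first touch on the near roller at −56.7 mm, and I felt it at about −56.8 mm.
- **Climbing over:** I followed the 51 mm arc up and over the near roller. Every reading showed light contact, but coming down it fell to about 1 N against the roller, so I lowered it slightly before going on. I read forces only at the end of each short move, not in between.
- **Pressure on the bench:** The highest push was 4.8 N beyond the wheel's own weight, early in the roll. I eased it off in the next move.
- **Seating:** The far roller took up contact as the fore-aft force reversed. The centre had risen 7.7 mm against 7.8 mm predicted.
- **Last checks:** After release the tool force was about zero and the wheel stayed upright. The last scene picture shows the spanner, driver, bin, indicator and decoys where they were. In the last top view the arm hid part of the bench.

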